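# Fit the bar platform on the lab shaker and lock it with its quarter-turn pin

### The arm

A 6-joint arm with a two-finger parallel gripper is mounted at the origin on the work surface. World frame = base frame: x ahead of the robot, y to its left, z up, the work surface at z = 0. Lengths are in m, angles in rad, forces in N, time in s.
With the tool pointing down it reaches from about 0.25 to 0.725 m from the base axis. Payload 9.7 kg.
Tool frame: the origin (TCP) lies at the very end of the fingers, on their centre line; the grasp point (between the pads) lies 19 mm behind it; x points along the fingers, y is the direction in which the jaws open and shut, and the axes are right-handed (so a half turn about x gives the same grasp; the last joint's range is limited). The gripper opens to 85 mm and grips with 20 to 120 N. Pads are 22 mm wide; open, the fingers measure 114 mm over their backs; the gripper's body (76 mm by 85 mm) begins 54 mm behind the grasp point. The pads swing forward as they close: fully open they stand 13 mm farther back than shut.
Start: joints at [1.282, 0.087, 0.176, 1.66, 0, 1.571], TCP at [0.157, 0.527, 0.231] pointing down, gripper open.
Joint ranges: [-3.13, 3.13], [-0.85, 1.81], [-1.15, 1.24], [-2.2, 2.28], [-1.44, 1.52], [-3.14, 3.14]. Speed limits (rad/s): [2.22, 2.22, 2.57, 3.14, 3.14, 3.14].

### API

Orientations are given as a unit quaternion [w, x, y, z].
In Python, from workcell import get_obs, camera, calibration, hand_in gives the robot as it stands. The module is installed in compiled form; this text tells all that it offers.
- The arm moves only by the tool move_arm, never from a script. Its argument "increments" is a list of rows, each a list of 3 entries, a list of its own where there are three numbers: the closure, from 0 (fully open) to 1 (shut), then the shift along the world's x, y, z normalised to -1 to 1, where 1 is 50 mm, then the turn, a rotation vector about the world's x, y, z normalised to -1 to 1, where 1 is 0.08 rad. A call has 1 to 20 rows; each row shifts and turns the pose as measured when the row begins; what a row does not reach is not made up. A row lasts 1/8 s, in which the tool goes at most 62.5 mm and 10.7 degrees, less where a joint would pass 70% of its speed; a pose out of reach is approached as far as the arm can. A call with a number of a shift or a turn outside -1 to 1 is refused whole. A call with a gripper value outside its range is refused whole. The fingers move at their own pace and stop on an object; "newtons" is the grip in N (left out, the last holds). Time passes only in rows, so rows that do not move let the fingers close. It gives the time, the measured TCP pose, the force and the opening at its end, in the units of the state.
- get_obs(): the state, without advancing time (a new reading comes with each control period).
- camera(name): name is "side" or "top"; returns the picture (400x640x3 uint8, red, green, blue); there is no depth.
- calibration(name): a dict with "K" (3x3 intrinsics, pixels), "eye" and "orientation" of the camera in the world. Camera axes: x right, y up, looking along -z (the intrinsics and any distortion apply to the point x, -y, -z); pixel columns grow to the right and rows downward; lengths in m; the calibration is good to about 2 mm. A picture is of the moment at which its call begins. calibration takes no time and is no camera call.
- hand_in(): hands the job in, once; it reports no verdict.
The state is a dict: "t": time; "qpos": joint angles; "qvel": joint speeds; "joint_torque": joint torques, N m; "position": TCP position; "eef_rot": TCP orientation; "contact_force": force on the tool from outside, world axes, zero at the start; "moment": the same for the moment, N m; "opening": finger opening in m.
Only numpy, scipy, OpenCV 4.12 (cv2) and the standard library are available. Lean on these libraries where they do the work, as an engineer would, in place of code of your own. Each camera call takes 0.05 s, during which the arm holds its last target.

### The job

Fit the bar platform to the bench shaker: lay it flat on the drive plate, between the two side guides, with its keyhole exactly over the keyhole in the drive plate. Then take the wing-headed locking pin from the grey block, push it down through both keyholes until its wing rests on the crown of the boss, and turn it a quarter turn until the wing drops into the cross notch. Leave everything else on the bench, and the two other pins in the block, as they are.

Things in the scene. Friction and masses are not known exactly. Their poses are not given: they have to be found in the camera images.
- shaker: Fixed white bench shaker housing, 240 mm (x) x 210 mm (y), deck 58 mm above the bench, left or right on the bench; origin under its centre, +z up, front at -x
- drive: Fixed aluminium drive plate above the shaker housing; origin at the middle of its underside, 86 mm above the bench. 194 mm along x, 160 mm along y, 6 mm thick; stopped up to 6 mm off the housing's centre in x and y. Two guides run along x on its sides: inner faces at y = +-77.7 mm, 10 mm tall, then lips flared outward, top 18 mm above the plate
- drive_hole (a point): Centre of the drive plate's keyhole, at the plate's top face (92 mm above the bench), 72 mm from the plate's middle. 18 mm round bore with a 29 x 8 mm slot through it along y. +x points towards the plate's middle, +z up. 28 mm of free space below the plate
- platform_hole (a point): Centre of the loose platform's keyhole, at its underside. Aluminium plate 200 mm (x) x 150 mm (y) x 5 mm, about 0.55 kg, starting flat on the bench, on the other side from the shaker. +x points to the plate's middle, 72 mm away, +z up; same keyhole as the drive plate, slot along y. When fitted, this point coincides with drive_hole and the axes agree
- platform_crown (a point): Centre of the crown's top, 17 mm above platform_hole, same axes. Round the keyhole a boss 48 mm (x) x 54 mm (y) rises 11 mm above the underside; blocks at its edges stand 6 mm higher and form the crown. A notch along x, 15 mm wide in y (30 mm wide at its middle), runs right across between the blocks: the wing's locked place
- platform_bar (a point): Centre of the platform's middle cross bar, the place to grip it, above its centre of mass: 16 x 16 mm square, dark steel, 128 mm long along y; 47 mm above the underside, 84 mm from the keyhole along +x. Axes as platform_hole. A second such bar lies 73 mm farther along +x; side strips at y = +-68 mm carry both
- pin_center (a point): Half-way up the loose locking pin, on its axis. 86 mm tall, about 0.11 kg, stands upright in one of the block's slots, wing across the block. z up the pin, x along its wing. With the wing resting on the crown this point is 20 mm above drive_hole and the pin can turn either way; dropped into the notch (by its weight, wing along x of the platform) it is 14 mm above
- pin_wing (a point): Middle of the pin's black flat wing head, 20 mm above pin_center, same axes: 60 mm long along x (46 mm in its top 12 mm), 12 mm thick, 46 mm tall (from 3 mm below to 43 mm above pin_center). Gripped in its upper half, the fingers stay clear of the crown beneath
- pin_key (a point): Middle of the steel cross key near the pin's foot, 31.5 mm below pin_center, same axes: 26 mm along x, 5 mm wide, 5 mm tall. It passes a keyhole only with the wing along the slot, and clears the drive plate's underside by 3 mm with the wing on the crown. Shank 16 mm across above it; below it a nose tapering to 7 mm across, ending 43 mm below pin_center
- block: Fixed grey plastic block, 176 mm (x) x 50 mm (y) x 50 mm tall, origin under its centre. Three slots (20 mm along x, 31 mm along y) at x = -60, 0 and +60 mm hold the locking pin and two others, in any order; the pins' heads rest on its top
- knob_center (a point): Point on the axis of another pin in the block, 2 mm below its head, with a round black knob 36 mm across and 26 mm tall on the block's top: leave it
- stud_center (a point): Point on the axis of another pin in the block, 2 mm below its head, with a slim steel head 17 mm across, standing 38 mm above the block: leave it
- bottle: Amber bottle, 68 mm across, 190 mm tall, near the robot; origin under its centre
- jug: White bottle, 72 mm across, 170 mm tall, behind the block; origin under its centre
- flask: Conical glass flask, 84 mm across its foot, 138 mm tall; origin under its centre
- tuberack: White tube rack with blue-capped tubes, 90 x 170 mm, 102 mm tall; origin under its centre
- tipbox: Blue pipette-tip box with clear lid, 85 x 122 mm, 68 mm tall; origin under its centre
- microplate: Black well plate, 110 x 127 mm, 14 mm tall; origin under its centre
- trough: White open reagent trough, 65 x 128 mm, 30 mm tall; origin under its centre
Things that resemble listed ones, but are neither listed nor needed, are in the scene too. Leave any blue or purple look-alike of the part that bears pin_center alone.

How it is judged:
On the way, in this order (a step that is already met when the one before it is completed fails the run):
1. the platform lies flat on the drive plate, keyholes over each other (within 8 mm) (distance between platform_hole and drive_hole below 0.008 m and angle between the x axis of platform_hole and the x axis of drive_hole, either way round below 0.05 rad and angle between platform_hole's own z axis and vertical below 0.03 rad), for 0.2 s.
2. the pin stands through both keyholes, its key below the drive plate (distance between platform_hole and drive_hole below 0.004 m and angle between the x axis of platform_hole and the x axis of drive_hole, either way round below 0.05 rad and angle between platform_hole's own z axis and vertical below 0.03 rad and horizontal distance between pin_center and drive_hole below 0.005 m and z of pin_center in the frame of drive_hole below 0.0228 m), for 0.05 s.
At the end, for the whole second after the job is handed in: Platform flat on the drive plate, its keyhole within 4 mm of the plate's and square to it within 0.05 rad; the pin upright (0.09 rad) through both within 5 mm, its wing along the notch within 0.2 rad and dropped in: pin centre less than 16.5 mm above drive_hole (distance between platform_hole and drive_hole below 0.004 m and angle between the x axis of platform_hole and the x axis of drive_hole, either way round below 0.05 rad and angle between platform_hole's own z axis and vertical below 0.03 rad and horizontal distance between pin_center and drive_hole below 0.005 m and z of pin_center in the frame of drive_hole below 0.0165 m and angle between the x axis of pin_center and the x axis of drive_hole, either way round below 0.2 rad and angle between pin_center's own z axis and vertical below 0.09 rad); the robot touches nothing.
It fails at once if a bottle, the flask or the tube rack is shoved more than 30 mm or tipped ((distance of bottle from where it was at the start of the episode above 0.03 m or angle between bottle's own z axis and vertical above 0.25 rad) or (distance of jug from where it was at the start of the episode above 0.03 m or angle between jug's own z axis and vertical above 0.25 rad) or (distance of flask from where it was at the start of the episode above 0.03 m or angle between flask's own z axis and vertical above 0.25 rad) or (distance of tuberack from where it was at the start of the episode above 0.03 m or angle between tuberack's own z axis and vertical above 0.25 rad)).
It fails at once if the tip box, well plate or trough is shoved more than 30 mm or tipped ((distance of tipbox from where it was at the start of the episode above 0.03 m or angle between tipbox's own z axis and vertical above 0.25 rad) or (distance of microplate from where it was at the start of the episode above 0.03 m or angle between microplate's own z axis and vertical above 0.25 rad) or (distance of trough from where it was at the start of the episode above 0.03 m or angle between trough's own z axis and vertical above 0.25 rad)).
It fails at once if one of the two other pins is taken or knocked out of the block ((distance of knob_center from where it was at the start of the episode above 0.03 m or angle between knob_center's own z axis and vertical above 0.4 rad) or (distance of stud_center from where it was at the start of the episode above 0.03 m or angle between stud_center's own z axis and vertical above 0.4 rad)).
It also fails if it takes over 66 s, if anything falls off the work surface, if the arm or the gripper's body presses on something with over 40 N, if the wrist force passes 120 N, or if a joint passes its speed limit or range.

## Working session

There is one attempt and no reset: what is moved stays moved. The work goes in short steps, Python scripts to look and compute and a tool call to move; the robot and the scene stay as the last step left them, time stands still between calls to the robot, and variables do not carry over. Pictures are saved under pics/ and viewed, and the job is handed in when it is done.

Besides the shell and the picture viewer there is one more tool, called by a JSON object that holds its "op" and its "data". move_arm: Moves the arm, as the interface text tells. Scaled input: -1 to 1 covers 50 mm each way for a shift and 0.08 rad each way for a turn. Its arguments: {"type":"object","properties":{"increments":{"type":"array"},"newtons":{"type":"number"}},"required":["increments"]}

```bash
mkdir -p pics; ls; python3 - <<'E'
from workcell import *
import cv2,json
o=get_obs();print(o)
for n in("side","top"):
    im=camera(n);cv2.imwrite(f"pics/{n}0.png",im[:,:,::-1]);c=calibration(n);print(n,c)
E
```

```text
pics
{'t': 0.0, 'qpos': array([1.28197308e+00, 8.74618798e-02, 1.75143045e-01, 1.65982410e+00,
       1.35329400e-05, 1.57082540e+00]), 'qvel': array([-0.00090001,  0.00169623, -0.00090307, -0.00021667, -0.00037444,
       -0.00080434]), 'joint_torque': array([-1.08900284e-03, -5.20381200e+01,  4.64808512e+01,  1.59188057e-02,
       -4.18628656e-05,  4.35396018e-06]), 'position': array([0.15658239, 0.52699332, 0.23058666]), 'eef_rot': array([ 0.69967145,  0.10129958,  0.69981794, -0.10224049]), 'contact_force': array([ 0.31817192, -0.57042682,  0.19119993]), 'moment': array([-0.05172902,  0.00227433,  0.02014834]), 'opening': 0.08511530398291793}
side {'K': array([[383.69272703,   0.        , 321.29220129],
       [  0.        , 383.69272703, 197.38175105],
       [  0.        ,   0.        ,   1.        ]]), 'eye': array([ 0.53106066, -0.96541531,  0.68152188]), 'orientation': array([ 0.87812103,  0.47801885, -0.01499156, -0.01329262])}
top {'K': array([[396.34499108,   0.        , 321.49662588],
       [  0.        , 396.34499108, 195.08517477],
       [  0.        ,   0.        ,   1.        ]]), 'eye': array([ 0.41265037, -0.02464755,  1.21045936]), 'orientation': array([ 0.7142854 ,  0.05036889, -0.04916504, -0.69630606])}
```

View pics/side0.png

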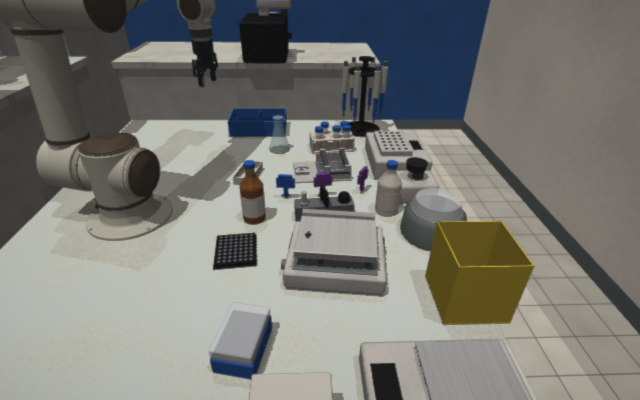

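View pics/top0.png

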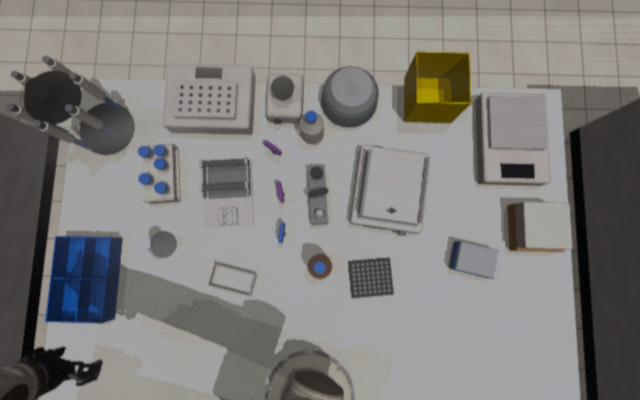

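The top view shows the platform at (228,190) with its boss at (228,214). The shaker is at (392,190) with its hole at (391,210), and the block is at (317,193). Next I'll zoom in on the key areas.

```bash
cat > h.py <<'E'
import numpy as np,cv2
from scipy.spatial.transform import Rotation as R
from workcell import *
def cam(n):
    c=calibration(n);q=c["orientation"];return c["K"],c["eye"],R.from_quat([q[1],q[2],q[3],q[0]]).as_matrix()
def ray(n,u,v,z):
    K,e,M=cam(n);d=M@np.array([(u-K[0,2])/K[0,0],-(v-K[1,2])/K[1,1],-1]);return e+d*(z-e[2])/d[2]
def proj(n,p):
    K,e,M=cam(n);c=M.T@(np.asarray(p,float)-e);return np.array([K[0,2]+K[0,0]*c[0]/-c[2],K[1,2]-K[1,1]*c[1]/-c[2]])
def crop(im,u0,v0,u1,v1,s,f):
    c=im[v0:v1,u0:u1]
    c=cv2.resize(c,None,fx=s,fy=s,interpolation=cv2.INTER_CUBIC)
    c=np.clip(c.astype(float)*1.0,0,255).astype(np.uint8);cv2.imwrite(f,c)
E
python3 - <<'E'
from h import *
t=cv2.imread("pics/top0.png");s=cv2.imread("pics/side0.png")
crop(t,195,145,265,235,6,"pics/c_plat.png")
crop(t,345,140,435,240,6,"pics/c_shk.png")
crop(t,255,130,345,250,5,"pics/c_blk.png")
crop(s,270,150,390,300,4,"pics/c_side.png")
E
```

```text
(no output)
```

View pics/c_plat.png

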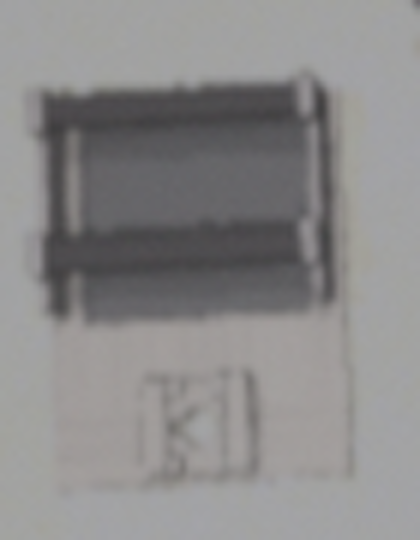

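View pics/c_shk.png

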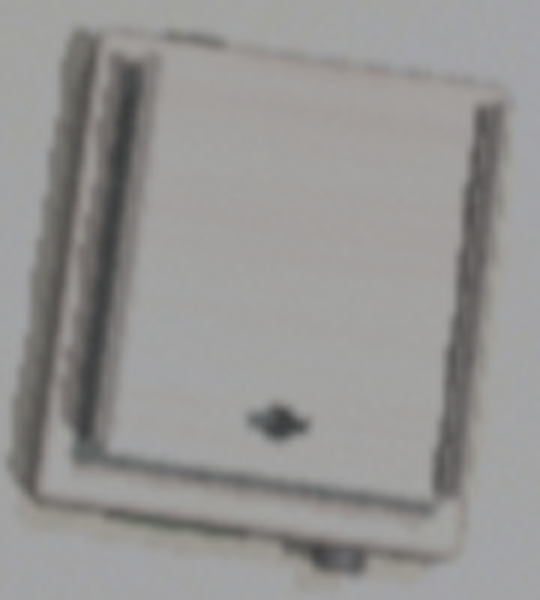

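View pics/c_blk.png

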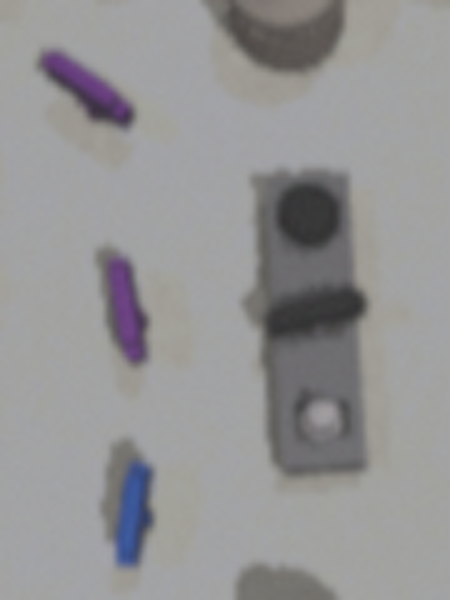

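View pics/c_side.png

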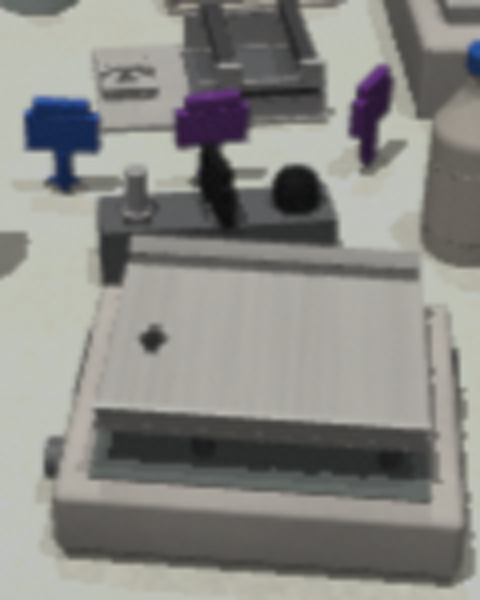

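Candidates for the locking pin, by top-view pixel:
- Black wing in the block's middle slot (318,192). This one fits the description.
- Blue look-alike (282,232).
- Purple look-alikes (280,191) and (272,147).
- Knob (316,173) and stud (319,213). These stay where they are.

The crop confirms the black wing, lying across the block.

```bash
python3 - <<'E'
from h import *
def T(c,o,s): return (o[0]+(c[0]+.5)/s-.5,o[1]+(c[1]+.5)/s-.5)
S=lambda c:T(c,(345,140),6);P=lambda c:T(c,(195,145),6);B=lambda c:T(c,(255,130),5);D=lambda c:T(c,(270,150),4)
def r(n,p,z,l): 
    q=ray(n,*p,z)[:2]*1000;print(l,q.round(1));return q
def ang(a,b): return np.arctan2(b[1]-a[1],b[0]-a[0])
h=r("top",S((280,422)),.092,"hole top");r("side",D((152,339)),.092,"hole side")
a=r("top",S((105,460)),.092,"fl");b=r("top",S((435,508)),.092,"fr");print(np.degrees(ang(b,a))-90)
a=r("top",S((108,455)),.092,"l1");b=r("top",S((155,60)),.092,"l2");print(np.degrees(ang(a,b)))
a=r("top",S((40,497)),.058,"h fl");b=r("top",S((460,555)),.058,"h fr");print(np.degrees(ang(b,a))-90)
c=r("top",S((100,30)),.058,"h bl");d=r("top",S((510,92)),.058,"h br");print(np.degrees(ang(d,c))-90,np.degrees(ang(a,c)),np.degrees(ang(b,d)), (a+b+c+d)/4)
print("PLATFORM")
a=r("top",P((58,488)),.005,"fl");b=r("top",P((350,475)),.005,"fr");print(np.degrees(ang(b,a))-90,np.linalg.norm(a-b))
c=r("top",P((342,95)),.005,"br");print(np.degrees(ang(b,c)))
a=r("top",P((45,255)),.047,"barL");b=r("top",P((315,240)),.047,"barR");print(np.degrees(ang(b,a))-90,np.linalg.norm(a-b),(a+b)/2)
a=r("top",P((45,112)),.047,"bar2L");b=r("top",P((315,98)),.047,"bar2R");print(np.degrees(ang(b,a))-90,np.linalg.norm(a-b),(a+b)/2)
r("top",P((185,428)),.011,"hole")
print("BLOCK")
a=r("top",B((272,322)),.108,"wingL");b=r("top",B((365,303)),.108,"wingR");print(np.degrees(ang(b,a))-90,np.linalg.norm(a-b),(a+b)/2)
a=r("top",B((253,175)),.05,"bl");b=r("top",B((348,172)),.05,"br");c=r("top",B((278,472)),.05,"fl");d=r("top",B((365,468)),.05,"fr")
print((a+b+c+d)/4,np.linalg.norm(a-b),np.linalg.norm(a-c),np.degrees(ang(c,a)),np.degrees(ang(d,b)))
r("top",B((307,215)),.076,"knob")
r("top",B((322,418)),.088,"stud")
E
```

```text
hole top [ 533.8 -219.5]
hole side [ 533.5 -220.8]
fl [ 513.7 -137. ]
fr [ 495.  -292.4]
-6.852135278563736
l1 [ 516.1 -138.4]
l2 [ 708. -159.]
-6.128326154498173
h fl [ 498.  -109.1]
h fr [ 475.1 -312.4]
-6.41506199667424
h bl [ 731.6 -135.6]
h br [ 705.1 -339.5]
-7.3986450718738155 -6.452888180357422 -6.71629998226126 [ 602.46154457 -224.14032583]
PLATFORM
fl [479.9 333.3]
fr [490.2 185.8]
4.011812540276026 147.8469966875464
br [686.9 199.8]
4.0569851904036085
barL [592.6 335. ]
barR [603.5 201.6]
4.689528119091804 133.80905693456103 [598.05152076 268.31628119]
bar2L [664.9 339.9]
bar2R [675.5 205.4]
4.500554451402877 134.95074697692564 [670.17181363 272.63615747]
hole [511.5 269.4]
BLOCK
wingL [571.1  14.4]
wingR [583.3 -37.6]
13.134768773539335 53.40324284054483 [577.21421537 -11.57843116]
bl [668.   30.5]
br [671.3 -26.2]
fl [490.9  10.3]
fr [494.5 -40.5]
[581.16160143  -6.49523009] 56.83771061589208 178.22411659572575 6.500889365587182 4.623829368453145
knob [639.3  -3. ]
stud [519.6 -14.9]
```

```bash
cat >> h.py <<'E'
def tool():
    o=get_obs();q=o["eef_rot"];M=R.from_quat([q[1],q[2],q[3],q[0]]).as_matrix()
    return o,M
def st():
    o,M=tool();y=M[:,1];print("t",round(o["t"],2),"pos",(o["position"]*1e3).round(1),"jawyaw",np.degrees(np.arctan2(y[1],y[0])).round(2),"xaxis",M[:,0].round(3),"F",o["contact_force"].round(1),"op",round(o["opening"]*1e3,1),"q",o["qpos"].round(2))
E
python3 - <<'E'
from h import *
st()
for n,u,v,z in (("jug",311,118,.17),("bottle",319,266,.19),("flask",162,243,.138),("rack",163,150,.1),("p1",280,191,.08),("p2",272,147,.08),("bl",282,232,.08)): print(n,ray("top",u,v,z).round(3))
E
```

```text
t 0.1 pos [156.6 527.  230.6] jawyaw 73.45 xaxis [-0.    -0.001 -1.   ] F [-0.8  0.6 -0.3] op 85.4 q [1.28 0.09 0.18 1.66 0.   1.57]
jug [0.772 0.013 0.17 ]
bottle [ 0.376 -0.019  0.19 ]
flask [0.424 0.404 0.138]
rack [0.689 0.438 0.1  ]
p1 [0.582 0.099 0.08 ]
p2 [0.712 0.128 0.08 ]
bl [0.464 0.089 0.08 ]
```

{"op": "move_arm", "data": {"increments": [[0,[0.55,-0.324,0],[0,0,-0.94]],[0,[0.55,-0.324,0],[0,0,-0.94]],[0,[0.55,-0.324,0],[0,0,-0.94]],[0,[0.55,-0.324,0],[0,0,-0.94]],[0,[0.55,-0.324,0],[0,0,-0.94]],[0,[0.55,-0.324,0],[0,0,-0.94]],[0,[0.55,-0.324,0],[0,0,-0.94]],[0,[0.55,-0.324,0],[0,0,-0.94]],[0,[0.55,-0.324,0],[0,0,-0.94]],[0,[0.55,-0.324,0],[0,0,-0.94]],[0,[0.55,-0.324,0],[0,0,-0.94]],[0,[0.55,-0.324,0],[0,0,-0.94]],[0,[0.55,-0.324,0],[0,0,-0.94]],[0,[0.55,-0.324,0],[0,0,-0.94]],[0,[0.55,-0.324,0],[0,0,-0.94]],[0,[0.55,-0.324,0],[0,0,-0.94]],[0,[0,0,0],[0,0,0]]]}}

```text
t: 2.22
position: [0.6082, 0.2564, 0.222]
eef_rot: [0.507, 0.486, 0.513, -0.494]
contact_force: [-0.3, 0.1, 0.1]
opening: 0.0854
```

```bash
python3 - <<'E'
from h import *
st()
E
```

```text
t 2.23 pos [608.2 256.4 222. ] jawyaw 2.31 xaxis [-0.014 -0.003 -1.   ] F [-0.3  0.1  0.1] op 85.4 q [0.4  0.38 0.51 1.71 0.   1.93]
```

{"op": "move_arm", "data": {"increments": [[0,[-0.21,0.23,-0.6],[0,-0.17,0.46]],[0,[0,0,-0.6],[0,0,0]],[0,[0,0,-0.6],[0,0,0]],[0,[0,0,-0.4],[0,0,0]],[0,[0,0,0],[0,0,0]]]}}

```text
t: 2.85
position: [0.5938, 0.2699, 0.1077]
eef_rot: [0.521, 0.477, 0.521, -0.48]
contact_force: [0.0, -1.1, -0.3]
opening: 0.0856
```

```bash
python3 - <<'E'
from h import *
st()
im=camera("top")[:,:,::-1];crop(im,190,135,290,235,6,"pics/t1.png")
im=camera("side")[:,:,::-1];crop(im,270,110,380,210,6,"pics/s1.png")
E
```

```text
t 2.85 pos [593.8 269.9 107.7] jawyaw 4.84 xaxis [-0.003 -0.003 -1.   ] F [ 0.  -1.1 -0.3] op 85.6 q [ 0.43  0.33  0.22  1.47 -0.    1.91]
```

View pics/t1.png

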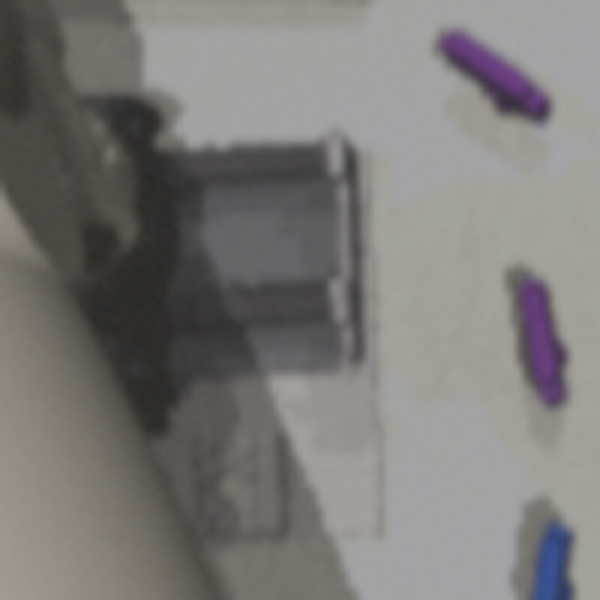

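View pics/s1.png

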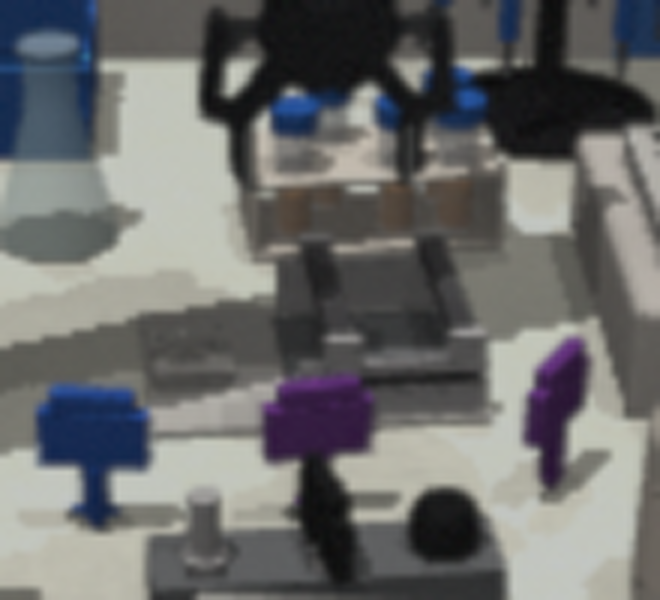

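The side crop shows the open fingers centred over the middle bar. The strips and the second bar are clear of them, so I'll descend.

{"op": "move_arm", "data": {"increments": [[0.25,[0.07,-0.04,-0.3],[0,0,-0.08]],[0.25,[0,0,-0.4],[0,0,0]],[0.25,[0,0,-0.35],[0,0,0]],[0.25,[0,0,-0.3],[0,0,0]],[0.25,[0,0,0],[0,0,0]]], "newtons": 60}}

```text
t: 3.58
position: [0.6, 0.2684, 0.0413]
eef_rot: [0.52, 0.481, 0.518, -0.48]
contact_force: [-0.2, 0.3, 0.6]
opening: 0.0642
```

```bash
python3 - <<'E'
from h import *
st()
im=camera("side")[:,:,::-1];crop(im,270,110,380,210,6,"pics/s2.png")
E
```

```text
t 3.58 pos [600.  268.4  41.3] jawyaw 4.42 xaxis [ 0.004 -0.    -1.   ] F [-0.2  0.3  0.6] op 64.2 q [ 0.42  0.35  0.11  1.33 -0.    1.92]
```

View pics/s2.png

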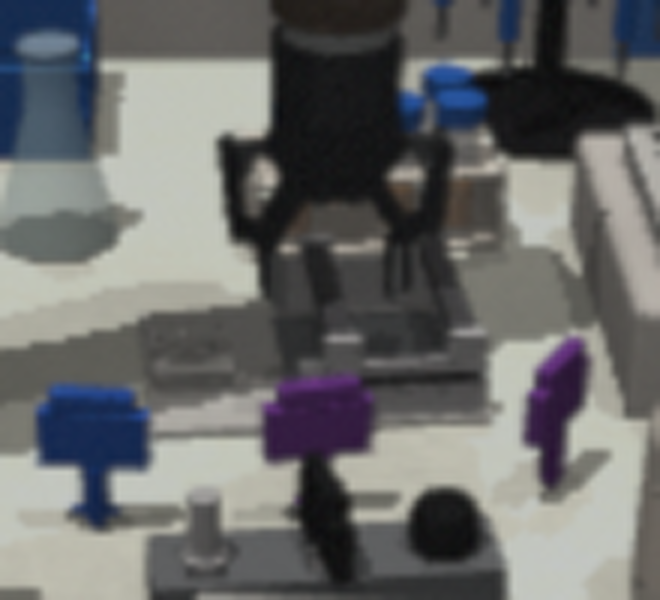

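{"op": "move_arm", "data": {"increments": [[0.25,[-0.05,0,-0.24],[0,0,0]],[0.25,[0,0,0],[0,0,0]],[1,[0,0,0],[0,0,0]],[1,[0,0,0],[0,0,0]],[1,[0,0,0],[0,0,0]],[1,[0,0,0],[0,0,0]],[1,[0,0,0],[0,0,0]],[1,[0,0,0],[0,0,0]]], "newtons": 90}}

```text
t: 4.62
position: [0.5987, 0.2691, 0.0318]
eef_rot: [0.521, 0.483, 0.517, -0.478]
contact_force: [0.4, -0.3, -0.1]
opening: 0.0147
```

```bash
python3 - <<'E'
from h import *
st()
E
```

```text
t 4.62 pos [598.7 269.1  31.8] jawyaw 4.43 xaxis [ 0.008  0.002 -1.   ] F [ 0.4 -0.3 -0.1] op 14.7 q [ 0.42  0.34  0.09  1.31 -0.    1.92]
```

{"op": "move_arm", "data": {"increments": [[1,[0,0,0.3],[0,0,0]],[1,[0,0,0.5],[0,0,0]],[1,[0,0,0.6],[0,0,0]],[1,[0,0,0.6],[0,0,0]],[1,[0,0,0.6],[0,0,0]],[1,[0,0,0.6],[0,0,0]],[1,[0,0,0.6],[0,0,0]],[1,[0,0,0.3],[0,0,0]],[1,[0,0,0],[0,0,0]]]}}

```text
t: 5.75
position: [0.5958, 0.2678, 0.2467]
eef_rot: [0.52, 0.482, 0.518, -0.479]
contact_force: [0.1, -0.7, -5.3]
opening: 0.0142
```

```bash
python3 - <<'E'
from h import *
st()
im=camera("side")[:,:,::-1];crop(im,240,30,390,210,4,"pics/s3.png")
E
```

```text
t 5.75 pos [595.8 267.8 246.7] jawyaw 4.41 xaxis [ 0.005  0.    -1.   ] F [ 0.1 -0.7 -5.3] op 14.2 q [ 0.42  0.35  0.52  1.73 -0.    1.92]
```

View pics/s3.png

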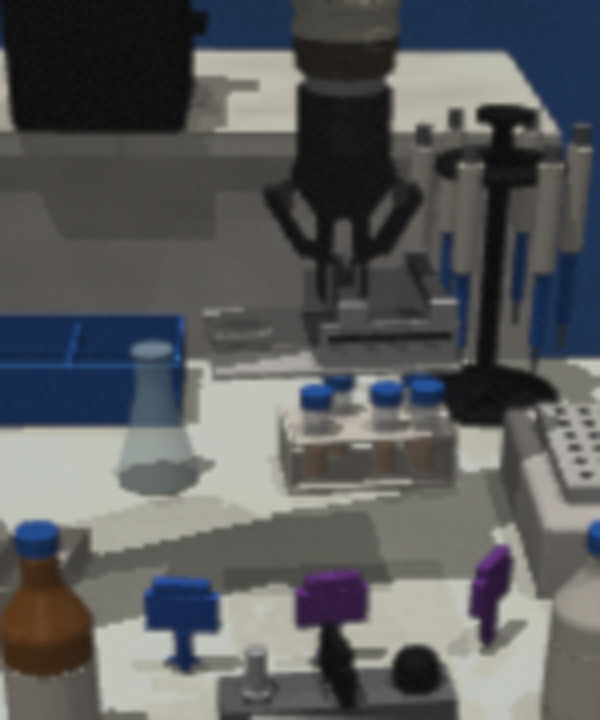

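{"op": "move_arm", "data": {"increments": [[1,[0.026,-0.3,0],[0,0,-0.15]],[1,[0.026,-0.6,0],[0,0,-0.15]],[1,[0.026,-0.6,0],[0,0,-0.15]],[1,[0.026,-0.6,0],[0,0,-0.15]],[1,[0.026,-0.6,0],[0,0,-0.15]],[1,[0.026,-0.6,0],[0,0,-0.15]],[1,[0.026,-0.6,0],[0,0,-0.15]],[1,[0.026,-0.6,0],[0,0,-0.15]],[1,[0.026,-0.6,0],[0,0,-0.15]],[1,[0.026,-0.6,0],[0,0,-0.15]],[1,[0.026,-0.6,0],[0,0,-0.15]],[1,[0.026,-0.6,0],[0,0,-0.15]],[1,[0.026,-0.6,0],[0,0,-0.15]],[1,[0.026,-0.6,0],[0,0,-0.15]],[1,[0.026,-0.6,0],[0,0,-0.15]],[1,[0.026,-0.6,0],[0,0,-0.15]],[1,[0,-0.3,0],[0,0,0]],[1,[0,0,0],[0,0,0]]]}}

```text
t: 8.05
position: [0.6037, -0.2416, 0.2274]
eef_rot: [-0.46, -0.526, -0.47, 0.54]
contact_force: [0.4, 0.4, -4.6]
opening: 0.0143
```

```bash
python3 - <<'E'
from h import *
st()
E
```

```text
t 8.05 pos [ 603.7 -241.6  227.4] jawyaw -7.77 xaxis [-0.025 -0.002 -1.   ] F [ 0.4  0.4 -4.6] op 14.3 q [-0.38  0.37  0.5   1.73 -0.01  1.33]
```

{"op": "move_arm", "data": {"increments": [[1,[0.26,0.24,-0.2],[0,-0.39,0.25]],[1,[0,0,-0.4],[0,0,0]],[1,[0,0,-0.4],[0,0,0]],[1,[0,0,-0.3],[0,0,0]],[1,[0,0,0],[0,0,0]]]}}

```text
t: 8.68
position: [0.6162, -0.2251, 0.1602]
eef_rot: [0.473, 0.529, 0.47, -0.525]
contact_force: [-0.8, -0.6, -4.6]
opening: 0.0139
```

```bash
python3 - <<'E'
from h import *
st()
im=camera("top")[:,:,::-1];crop(im,335,130,445,240,5,"pics/t4.png")
im=camera("side")[:,:,::-1];crop(im,270,170,400,300,5,"pics/s4.png")
E
```

```text
t 8.68 pos [ 616.2 -225.1  160.2] jawyaw -6.4 xaxis [ 0.007 -0.    -1.   ] F [-0.8 -0.6 -4.6] op 13.9 q [-0.35  0.33  0.32  1.56  0.    1.33]
```

View pics/t4.png

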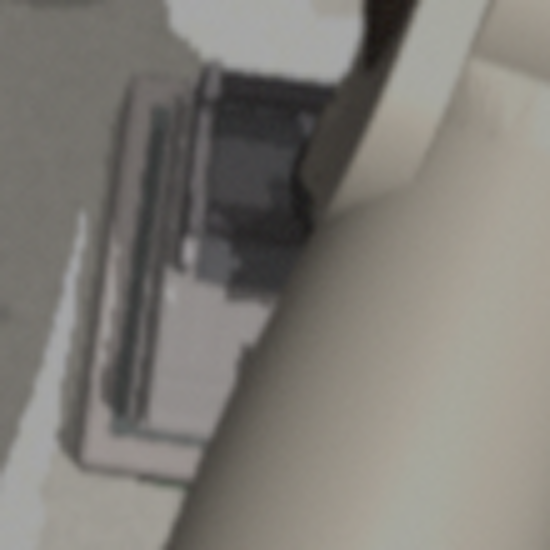

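View pics/s4.png

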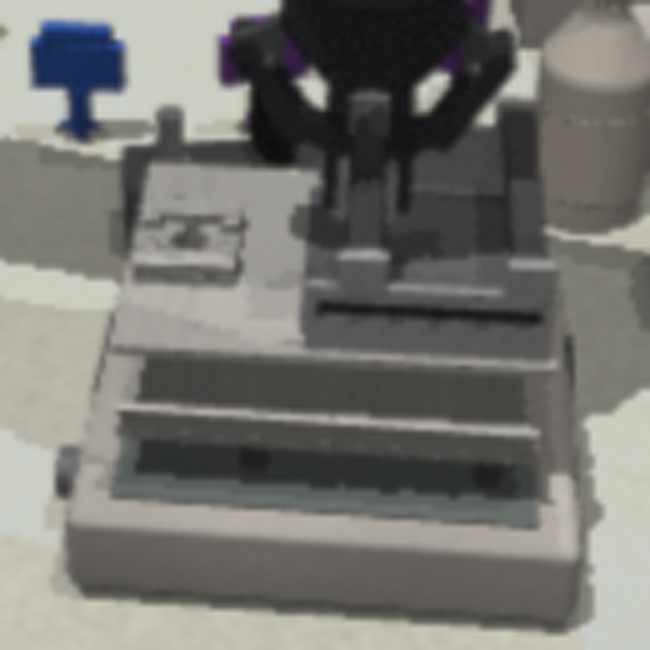

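```bash
python3 - <<'E'
from h import *
D=lambda c:(270+(c[0]+.5)/5-.5,170+(c[1]+.5)/5-.5)
st()
print(ray("side",*D((190,236)),.1394)*1e3)
a=ray("side",*D((112,345)),.1284);b=ray("side",*D((557,365)),.1284);print(a,b,np.degrees(np.arctan2(*(b-a)[1::-1])), np.linalg.norm(a-b))
a=ray("side",*D((120,408)),.11);b=ray("side",*D((540,433)),.11);print(a,b,np.degrees(np.arctan2(*(b-a)[1::-1])), np.linalg.norm(a-b))
# predicted hole from tcp
y=np.radians(-6.4);print(616.2-84*np.cos(y),-225.1-84*np.sin(y))
E
```

```text
t 8.78 pos [ 616.8 -225.6  162. ] jawyaw -6.41 xaxis [ 0.009 -0.001 -1.   ] F [-0.7  0.6 -4.1] op 14.2 q [-0.35  0.32  0.32  1.56  0.    1.33]
[ 533.76808651 -212.69903929  139.4       ]
[ 0.49771292 -0.28148902  0.1284    ] [ 0.69841611 -0.29992917  0.1284    ] -5.249469079679221 0.2015485310666751
[ 0.5013827  -0.30368506  0.11      ] [ 0.68842707 -0.32463999  0.11      ] -6.392297162414172 0.18821452421513493
532.7234947905099 -215.73660969466866
```

{"op": "move_arm", "data": {"increments": [[1,[0,-0.12,-0.2],[0,0,-0.03]],[1,[0,0,-0.1],[0,0,0]],[1,[0,0,0],[0,0,0]]]}}

```text
t: 9.15
position: [0.6174, -0.2324, 0.1475]
eef_rot: [0.474, 0.53, 0.467, -0.525]
contact_force: [-0.0, 0.7, -4.1]
opening: 0.0141
```

```bash
python3 - <<'E'
from h import *
st()
im=camera("side")[:,:,::-1];crop(im,280,190,390,280,7,"pics/s5.png")
E
```

```text
t 9.15 pos [ 617.4 -232.4  147.5] jawyaw -6.58 xaxis [ 0.011 -0.002 -1.   ] F [-0.   0.7 -4.1] op 14.1 q [-0.36  0.33  0.29  1.53  0.    1.32]
```

View pics/s5.png

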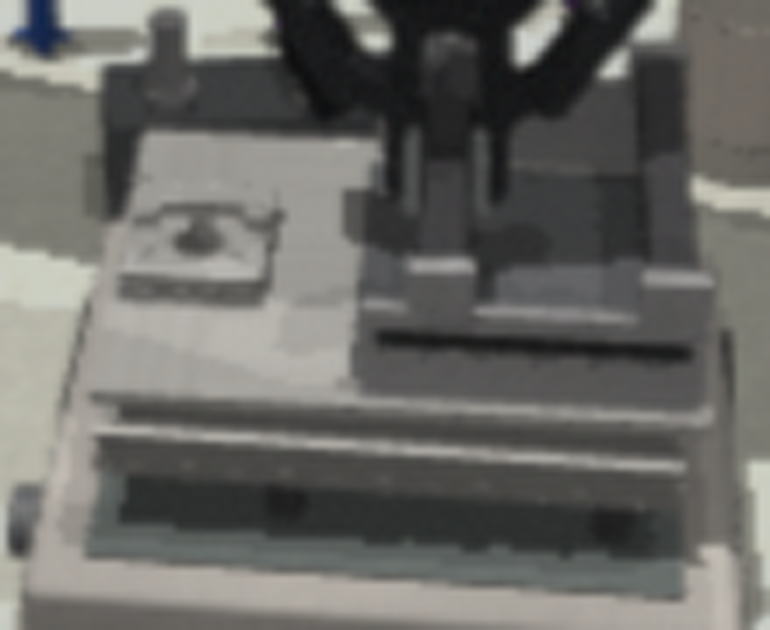

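```bash
python3 - <<'E'
from h import *
D=lambda c:(280+(c[0]+.5)/7-.5,190+(c[1]+.5)/7-.5)
st()
print(ray("side",*D((198,238)),.1267)*1e3)
y=np.radians(-6.5);
print("expect px hole", proj("side",(.5337,-.2203,.1267)),D((198,238)))
E
```

```text
t 9.2 pos [ 617.4 -232.4  147.7] jawyaw -6.58 xaxis [ 0.011 -0.002 -1.   ] F [-0.6 -0.5 -3.8] op 13.9 q [-0.36  0.33  0.3   1.53  0.    1.32]
[ 534.23500443 -222.94758215  126.7       ]
expect px hole [307.62632498 222.91613803] (307.85714285714283, 223.57142857142856)
```

{"op": "move_arm", "data": {"increments": [[1,[0,0.05,-0.1],[0,-0.03,0]],[1,[0,0,-0.1],[0,0,0]],[1,[0,0,-0.1],[0,0,0]],[1,[0,0,0],[0,0,0]]]}}

```text
t: 9.7
position: [0.6175, -0.2296, 0.1318]
eef_rot: [0.474, 0.531, 0.467, -0.525]
contact_force: [-0.0, 0.6, -3.2]
opening: 0.0143
```

```bash
python3 - <<'E'
from h import *
st()
E
```

```text
t 9.7 pos [ 617.5 -229.6  131.8] jawyaw -6.57 xaxis [ 0.014 -0.002 -1.   ] F [-0.   0.6 -3.2] op 14.3 q [-0.36  0.32  0.26  1.49  0.    1.33]
```

{"op": "move_arm", "data": {"increments": [[1,[0,0,-0.08],[0,0.08,0]],[1,[0,0,-0.06],[0,0,0]],[1,[0,0,-0.03],[0,0,0]],[1,[0,0,0],[0,0,0]]]}}

```text
t: 10.2
position: [0.6177, -0.2297, 0.1239]
eef_rot: [0.473, 0.529, 0.468, -0.526]
contact_force: [-0.9, 0.2, -3.8]
opening: 0.0142
```

```bash
python3 - <<'E'
from h import *
st()
im=camera("side")[:,:,::-1];crop(im,280,190,390,280,7,"pics/s6.png")
E
```

```text
t 10.2 pos [ 617.7 -229.7  123.9] jawyaw -6.57 xaxis [ 0.008 -0.002 -1.   ] F [-0.9  0.2 -3.8] op 14.2 q [-0.36  0.33  0.25  1.48  0.    1.33]
```

View pics/s6.png

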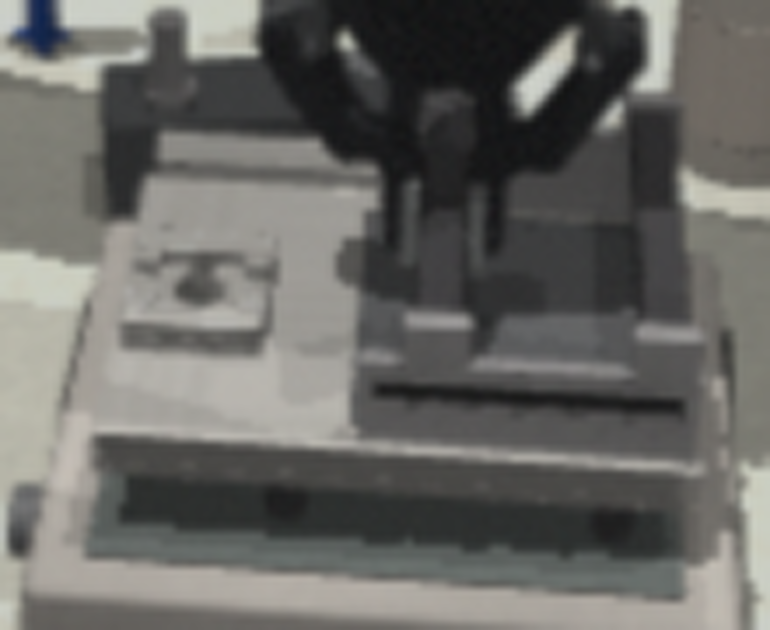

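{"op": "move_arm", "data": {"increments": [[1,[0,0,-0.03],[0,0,0]],[1,[0,0,-0.02],[0,0,0]],[1,[0,0,0],[0,0,0]]]}}

```text
t: 10.62
position: [0.6178, -0.2298, 0.1238]
eef_rot: [0.474, 0.53, 0.467, -0.526]
contact_force: [-0.5, 0.5, -2.8]
opening: 0.0143
```

```bash
python3 - <<'E'
from h import *
st()
D=lambda c:(280+(c[0]+.5)/7-.5,190+(c[1]+.5)/7-.5)
print(ray("side",*D((203,288)),.103)*1e3)
im=camera("side")[:,:,::-1];crop(im,280,190,390,280,7,"pics/s7.png")
E
```

```text
t 10.62 pos [ 617.8 -229.8  123.8] jawyaw -6.57 xaxis [ 0.01  -0.003 -1.   ] F [-0.5  0.5 -2.8] op 14.3 q [-0.36  0.33  0.25  1.48  0.    1.33]
[ 535.87618075 -220.40611387  103.        ]
```

View pics/s7.png

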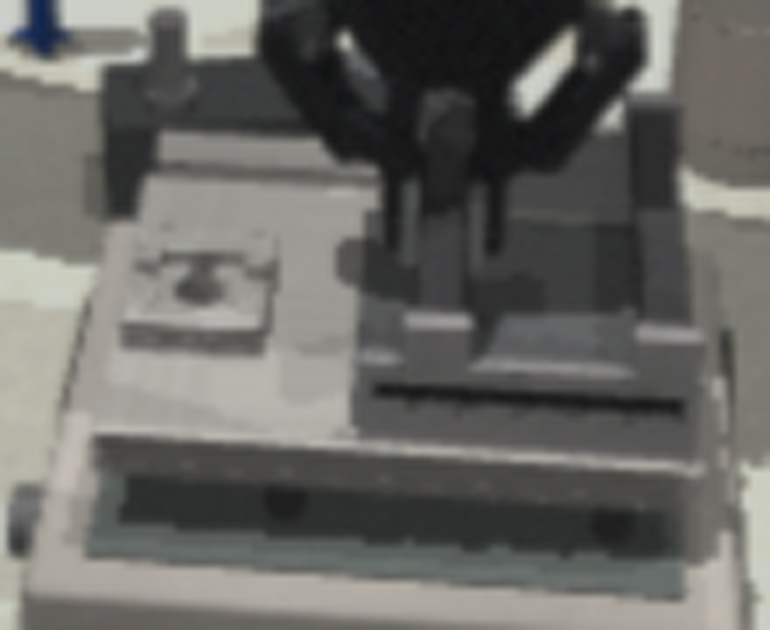

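The platform has settled: it did not move when commanded lower, and the keyhole is at about (308.6,230.7) in the side view. I'll release, rise, and look from the top.

{"op": "move_arm", "data": {"increments": [[0.3,[0,0,0],[0,0,0]],[0.3,[0,0,0],[0,0,0]],[0.3,[0,0,0],[0,0,0]],[0.3,[0,0,0.4],[0,0,0]],[0.3,[0,0,0.8],[0,0,0]],[0.3,[0,0,0.8],[0,0,0]],[0.3,[-0.1,0.5,0.3],[0,0,0.3]],[0.3,[-0.1,0.7,0],[0,0,0.4]],[0.3,[-0.1,0.7,0],[0,0,0.4]],[0.3,[-0.1,0.7,0],[0,0,0.4]],[0.3,[-0.1,0.7,0],[0,0,0.4]],[0.3,[-0.1,0.7,0],[0,0,0.4]],[0.3,[-0.1,0.2,0],[0,0,0.3]],[0.3,[0,0,0],[0,0,0]]]}}

```text
t: 12.42
position: [0.5783, -0.0073, 0.237]
eef_rot: [0.528, 0.474, 0.524, -0.47]
contact_force: [0.5, -0.9, 0.0]
opening: 0.0597
```

```bash
python3 - <<'E'
from h import *
st()
im=camera("top")[:,:,::-1];cv2.imwrite("pics/top8.png",im);crop(im,350,140,430,235,6,"pics/t8.png")
im=camera("side")[:,:,::-1];cv2.imwrite("pics/side8.png",im);crop(im,280,140,390,280,5,"pics/s8.png")
E
```

```text
t 12.43 pos [578.3  -7.3 237. ] jawyaw 6.17 xaxis [ 0.008  0.001 -1.   ] F [ 0.5 -0.9  0. ] op 59.7 q [-0.01  0.15  0.26  1.67  0.    1.45]
```

View pics/t8.png

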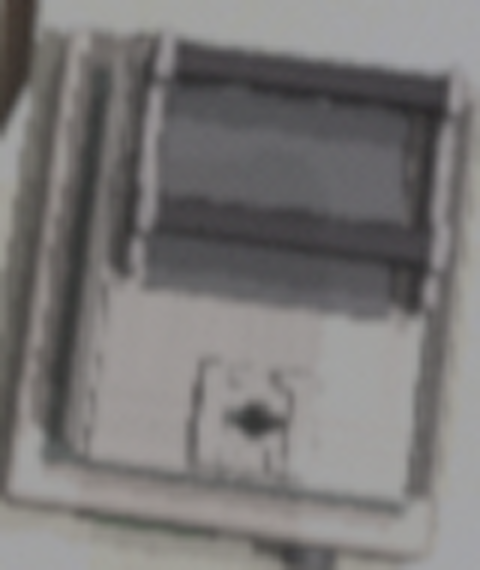

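View pics/s8.png

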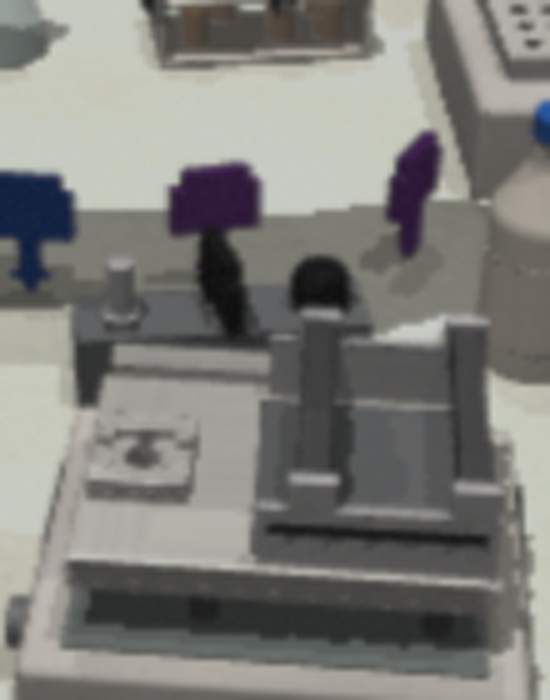

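```bash
python3 - <<'E'
from h import *
def blob(f,n,u,v,w,z):
    im=cv2.imread(f,0).astype(float);p=im[v-w:v+w+1,u-w:u+w+1]
    bg=np.percentile(p,75);m=np.clip(bg-30-p,0,None);yy,xx=np.mgrid[v-w:v+w+1,u-w:u+w+1]
    m[(p>bg-35)]=0
    c=((m*xx).sum()/m.sum(),(m*yy).sum()/m.sum());print(f,np.round(c,2),(ray(n,*c,z)*1e3).round(1),bg)
    return c
blob("pics/top0.png","top",391,210,7,.092)
blob("pics/top8.png","top",392,210,6,.103)
blob("pics/side0.png","side",308,234,5,.092)
blob("pics/side8.png","side",308,231,4,.103)
def gp(c): return (350+(c[0]+.5)/6-.5,140+(c[1]+.5)/6-.5)
a=ray("top",*gp((150,232)),.055);b=ray("top",*gp((430,262)),.055) if 0 else None
# mid bar / second bar center lines
for l,r in (((150,215),(432,250)),((165,60),(450,95))):
    a=ray("top",*gp(l),.139);b=ray("top",*gp(r),.139);print(a*1e3,b*1e3,np.degrees(np.arctan2(*(a-b)[1::-1]))-90,(a+b)/2*1e3)
a=ray("top",*gp((75,455)),.097);b=ray("top",*gp((405,510)),.097);print(np.degrees(np.arctan2(*(a-b)[1::-1]))-90,(a+b)/2*1e3)
E
```

```text
pics/top0.png [391.25 210.15] [ 533.2 -219.5   92. ] 162.0
pics/top8.png [392.29 209.66] [ 533.4 -220.5  103. ] 149.0
pics/side0.png [307.69 234.42] [ 533.6 -221.    92. ] 165.0
pics/side8.png [308.09 230.07] [ 534.7 -217.8  103. ] 156.0
[ 622.89656915 -165.41125354  139.        ] [ 609.9009351  -294.45018866  139.        ] -5.750921548512807 [ 616.39875213 -229.9307211   139.        ]
[ 696.01961283 -171.86105191  139.        ] [ 682.78339728 -303.48102688  139.        ] -5.742579487543452 [ 689.40150506 -237.67103939  139.        ]
-8.049283505950768 [ 504.67286035 -213.82847549   97.        ]
```

```bash
python3 - <<'E'
from h import *
t=cv2.imread("pics/top0.png");s=cv2.imread("pics/side8.png")
crop(t,300,160,338,228,11,"pics/c_pin.png")
crop(s,290,170,370,220,9,"pics/c_pins.png")
E
```

```text
(no output)
```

View pics/c_pin.png

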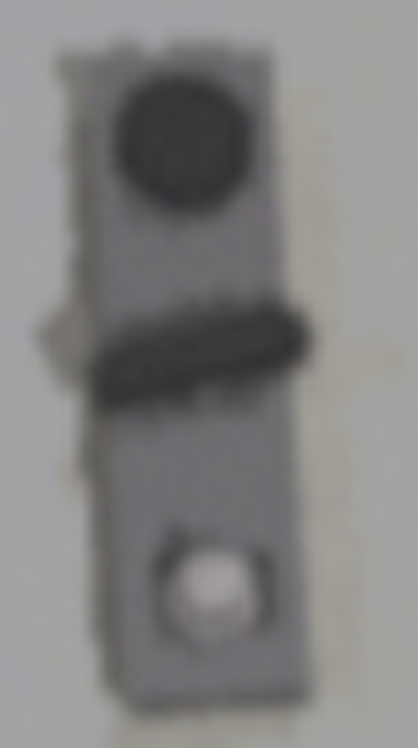

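View pics/c_pins.png

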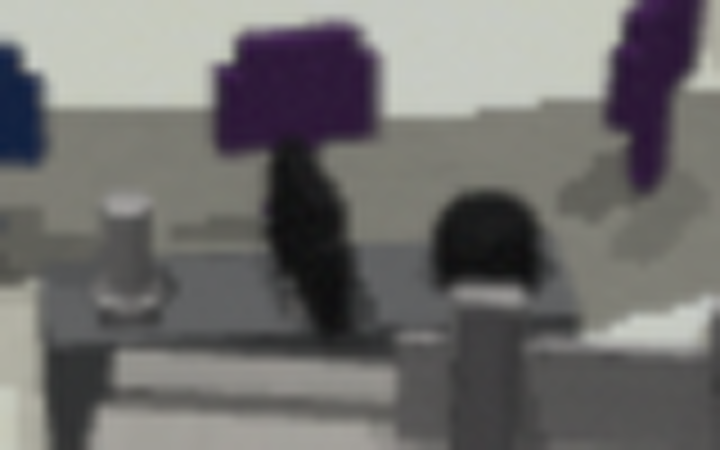

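```bash
python3 - <<'E'
from h import *
from scipy.optimize import minimize
K=4
def mask(f,u0,v0,u1,v1,th):
    im=cv2.imread(f,0);c=cv2.resize(im[v0:v1,u0:u1],None,fx=K,fy=K,interpolation=cv2.INTER_CUBIC);return (c<th)
M={"top":((306,184,332,202),mask("pics/top0.png",306,184,332,202,80)),"side":((312,184,334,208),mask("pics/side8.png",312,184,334,208,42))}
for n in M:
    m=M[n][1];print(n,m.shape,m.sum());cv2.imwrite(f"pics/m_{n}.png",cv2.resize(m.astype(np.uint8)*255,None,fx=3,fy=3))
def ren(n,p):
    x,y,a,tx,ty=p;b,m=M[n];out=np.zeros(m.shape,np.uint8)
    for L,z0,z1 in ((.06,-.003,.031),(.046,.031,.043)):
        c=[]
        for i in (-1,1):
            for j in (-1,1):
                for z in (z0,z1):
                    X=i*L/2;Y=j*.006
                    c.append(proj(n,(x+X*np.cos(a)-Y*np.sin(a)+tx*z,y+X*np.sin(a)+Y*np.cos(a)+ty*z,.053+z)))
        c=np.array(c);c=(c-np.array(b[:2])+.5)*K-.5
        h=cv2.convexHull(c.astype(np.float32));cv2.fillConvexPoly(out,np.round(h*16).astype(np.int32),1,shift=4)
    return out>0
def cost(p,ns):
    s=0
    for n in ns:
        r=ren(n,(p[0]/1e3,p[1]/1e3,np.radians(p[2]),p[3]/1e2,p[4]/1e2));m=M[n][1];s+=1-(r&m).sum()/(r|m).sum()
    return s
for ns in (["top"],["side"],["top","side"]):
    for tilt in (0,1):
        f=(lambda q:cost(np.r_[q,0,0],ns)) if not tilt else (lambda q:cost(q,ns)+.001*(q[3]**2+q[4]**2))
        x0=[580,-8,98]+[0,0]*tilt
        r=minimize(f,x0,method="Nelder-Mead",options=dict(initial_simplex=np.array([x0]+[[x0[k]+(4 if k==j else 0) for k in range(len(x0))] for j in range(len(x0))])))
        print(ns,r.x.round(2),round(r.fun,3))
E
```

```text
top (72, 104) 2290
side (96, 88) 2503
['top'] [582.81  -8.82 105.92] 0.198Traceback (most recent call last):
  File "<stdin>", line 30, in <module>
    res = _minimize_neldermead(fun, x0, args, callback, bounds=bounds,
                               **options)
    fxr = func(xr)
    fx = function(np.copy(x), *(wrapper_args + args))
  File "<stdin>", line 28, in <lambda>
  File "<stdin>", line 24, in cost
  File "<stdin>", line 17, in ren
  File "h.py", line 9, in proj
    K,e,M=cam(n);c=M.T@(np.asarray(p,float)-e);return np.array([K[0,2]+K[0,0]*c[0]/-c[2],K[1,2]-K[1,1]*c[1]/-c[2]])
          ~~~^^^
  File "h.py", line 5, in cam
    c=calibration(n);q=c["orientation"];return c["K"],c["eye"],R.from_quat([q[1],q[2],q[3],q[0]]).as_matrix()
ValueError: time passes only in moves, steps and waits
```

```bash
cat >> h.py <<'E'
_CAL={"side":dict(K=np.array([[383.69272703,0,321.29220129],[0,383.69272703,197.38175105],[0,0,1]]),eye=np.array([0.53106066,-0.96541531,0.68152188]),orientation=np.array([0.87812103,0.47801885,-0.01499156,-0.01329262])),
"top":dict(K=np.array([[396.34499108,0,321.49662588],[0,396.34499108,195.08517477],[0,0,1]]),eye=np.array([0.41265037,-0.02464755,1.21045936]),orientation=np.array([0.7142854,0.05036889,-0.04916504,-0.69630606]))}
def cam(n):
    c=_CAL[n];q=c["orientation"];return c["K"],c["eye"],R.from_quat([q[1],q[2],q[3],q[0]]).as_matrix()
E
cat > fit.py <<'E'
from h import *
from scipy.optimize import minimize
K=4
def mask(f,u0,v0,u1,v1,th):
    im=cv2.imread(f,0);c=cv2.resize(im[v0:v1,u0:u1],None,fx=K,fy=K,interpolation=cv2.INTER_CUBIC);return (c<th)
M={"top":((306,184,332,202),mask("pics/top0.png",306,184,332,202,80)),"side":((312,184,334,208),mask("pics/side8.png",312,184,334,208,42))}
for n in M:
    m=M[n][1];cv2.imwrite(f"pics/m_{n}.png",cv2.resize(m.astype(np.uint8)*255,None,fx=3,fy=3))
def ren(n,p):
    x,y,a,tx,ty=p;b,m=M[n];out=np.zeros(m.shape,np.uint8)
    for L,z0,z1 in ((.06,-.003,.031),(.046,.031,.043)):
        c=[]
        for i in (-1,1):
            for j in (-1,1):
                for z in (z0,z1):
                    X=i*L/2;Y=j*.006
                    c.append(proj(n,(x+X*np.cos(a)-Y*np.sin(a)+tx*z,y+X*np.sin(a)+Y*np.cos(a)+ty*z,.053+z)))
        c=np.array(c);c=(c-np.array(b[:2])+.5)*K-.5
        h=cv2.convexHull(c.astype(np.float32));cv2.fillConvexPoly(out,np.round(h*16).astype(np.int32),1,shift=4)
    return out>0
def cost(p,ns):
    s=0
    for n in ns:
        r=ren(n,(p[0]/1e3,p[1]/1e3,np.radians(p[2]),p[3]/1e2,p[4]/1e2));m=M[n][1];s+=1-(r&m).sum()/(r|m).sum()
    return s
for ns in (["top"],["side"],["top","side"]):
    for tilt in (0,1):
        f=(lambda q:cost(np.r_[q,0,0],ns)) if not tilt else (lambda q:cost(q,ns)+.001*(q[3]**2+q[4]**2))
        x0=[580,-8,98]+[0,0]*tilt
        r=minimize(f,x0,method="Nelder-Mead",options=dict(initial_simplex=np.array([x0]+[[x0[k]+(4 if k==j else 0) for k in range(len(x0))] for j in range(len(x0))])))
        print(ns,r.x.round(2),round(r.fun,3))
ims=[]
for n in M:
    m=M[n][1];g=ren(n,(r.x[0]/1e3,r.x[1]/1e3,np.radians(r.x[2]),0,0))
    ims.append(cv2.resize(np.dstack([m*255,g*255,m*0]).astype(np.uint8),(380,380)))
cv2.imwrite("pics/ov.png",np.hstack(ims))
E
python3 fit.py
```

```text
['top'] [582.81  -8.82 105.92] 0.198
['top'] [582.03  -9.09 104.93   3.38   1.35] 0.179
['side'] [583.47  -9.64 100.85] 0.258
['side'] [583.67  -8.65 101.26  -3.    -0.75] 0.248
['top', 'side'] [582.8   -9.62 102.35] 0.481
['top', 'side'] [ 5.8307e+02 -9.7700e+00  1.0168e+02  5.1000e-01  1.5000e-01] 0.483
```

View pics/ov.png

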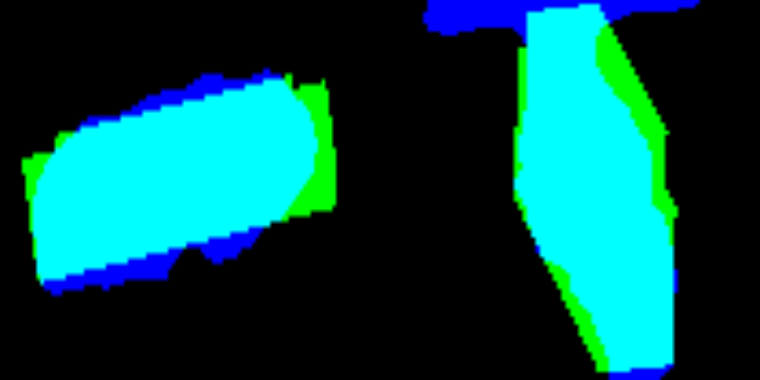

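{"op": "move_arm", "data": {"increments": [[0.55,[0.04,0,-0.3],[0,0.05,0.5]],[0.55,[0.04,-0.03,-0.6],[0,0.05,0.5]],[0.55,[0,0,-0.6],[0,0,0]],[0.55,[0,0,-0.5],[0,0,0]],[0.55,[0,0,-0.1],[0,0,0]],[0.55,[0,0,0],[0,0,0]]], "newtons": 60}}

```text
t: 13.28
position: [0.5839, -0.0164, 0.1291]
eef_rot: [0.543, 0.454, 0.542, -0.453]
contact_force: [-1.0, -0.1, 0.1]
opening: 0.0387
```

```bash
python3 - <<'E'
from h import *
st()
im=camera("side")[:,:,::-1];crop(im,285,140,375,220,7,"pics/s9.png")
E
```

```text
t 13.28 pos [583.9 -16.4 129.1] jawyaw 10.23 xaxis [ 0.001  0.    -1.   ] F [-1.  -0.1  0.1] op 38.7 q [-0.03  0.15  0.05  1.47  0.    1.36]
```

View pics/s9.png

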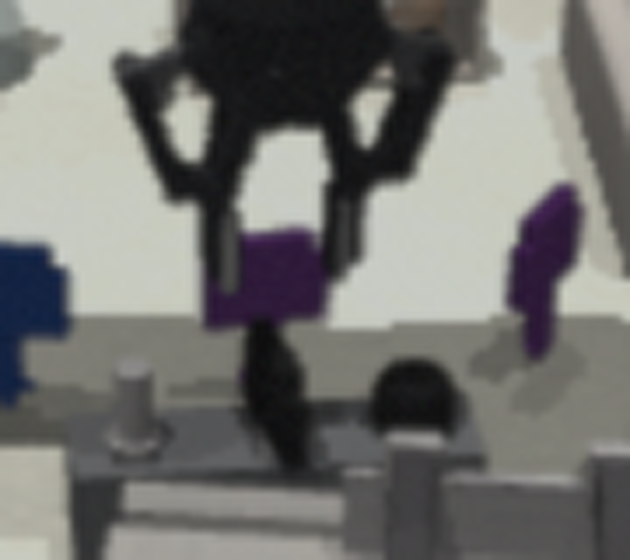

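{"op": "move_arm", "data": {"increments": [[0.55,[-0.01,0.14,-0.2],[0,0,0.1]],[0.55,[0,0,-0.4],[0,0,0]],[0.55,[0,0,-0.3],[0,0,0]],[0.55,[0,0,-0.1],[0,0,0]],[0.55,[0,0,0],[0,0,0]]]}}

```text
t: 13.95
position: [0.585, -0.0081, 0.08]
eef_rot: [0.546, 0.452, 0.543, -0.45]
contact_force: [-0.1, -0.4, -0.1]
opening: 0.0382
```

```bash
python3 - <<'E'
from h import *
st()
im=camera("side")[:,:,::-1];crop(im,285,140,375,220,7,"pics/s10.png")
E
```

```text
t 13.95 pos [585.   -8.1  80. ] jawyaw 10.77 xaxis [ 0.006  0.    -1.   ] F [-0.1 -0.4 -0.1] op 38.2 q [-0.01  0.16 -0.04  1.37  0.    1.37]
```

View pics/s10.png

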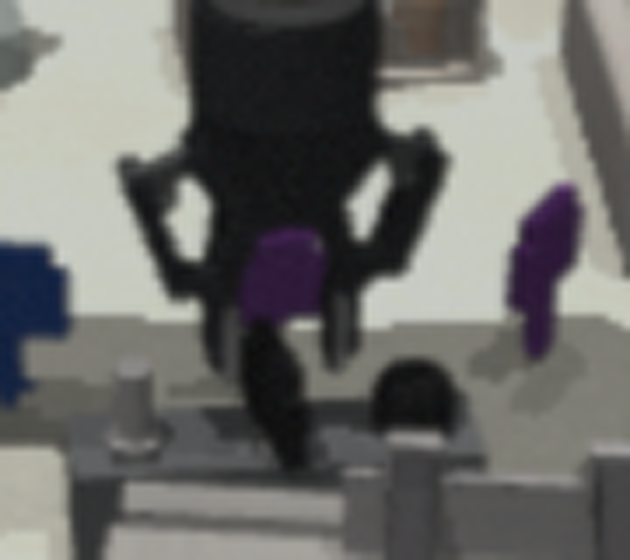

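Straddling well. I'll go down another 13 mm and close.

{"op": "move_arm", "data": {"increments": [[0.55,[-0.05,-0.02,-0.15],[0,0.08,0]],[0.55,[0,0,-0.14],[0,0,0]],[0.55,[0,0,0],[0,0,0]]]}}

```text
t: 14.38
position: [0.583, -0.0093, 0.0657]
eef_rot: [0.545, 0.451, 0.544, -0.451]
contact_force: [0.1, -0.8, 0.2]
opening: 0.0386
```

```bash
python3 - <<'E'
from h import *
st()
E
```

```text
t 14.38 pos [583.   -9.3  65.7] jawyaw 10.76 xaxis [ 0.001  0.    -1.   ] F [ 0.1 -0.8  0.2] op 38.6 q [-0.02  0.16 -0.06  1.35  0.    1.37]
```

{"op": "move_arm", "data": {"increments": [[1,[0,0,0],[0,0,0]],[1,[0,0,0],[0,0,0]],[1,[0,0,0],[0,0,0]],[1,[0,0,0],[0,0,0]],[1,[0,0,0],[0,0,0]]], "newtons": 60}}

```text
t: 15.0
position: [0.5831, -0.0093, 0.0661]
eef_rot: [0.545, 0.451, 0.544, -0.451]
contact_force: [-0.2, 0.5, -1.1]
opening: 0.011
```

```bash
python3 - <<'E'
from h import *
st()
im=camera("side")[:,:,::-1];crop(im,285,140,375,220,7,"pics/s11.png")
E
```

```text
t 15.0 pos [583.1  -9.3  66.1] jawyaw 10.76 xaxis [ 0.001  0.    -1.   ] F [-0.2  0.5 -1.1] op 11.0 q [-0.02  0.16 -0.06  1.35  0.    1.37]
```

View pics/s11.png

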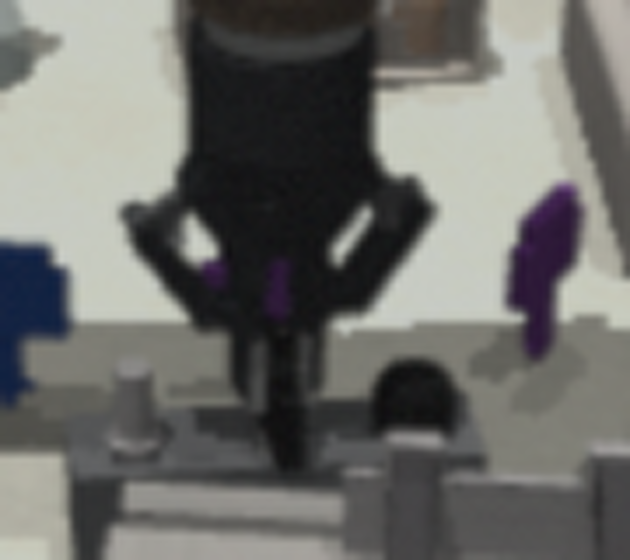

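{"op": "move_arm", "data": {"increments": [[1,[0,0,0.3],[0,0,0]],[1,[0,0,0.6],[0,0,0]],[1,[0,0,0.7],[0,0,0]],[1,[0,0,0.7],[0,0,0]],[1,[0,0,0.6],[0,0,0]],[1,[0,0,0.3],[0,0,0]],[1,[-0.1,-0.3,0],[0,0,-0.4]],[1,[-0.15,-0.6,0],[0,0,-0.5]],[1,[-0.15,-0.6,0],[0,0,-0.5]],[1,[-0.15,-0.6,0],[0,0,-0.5]],[1,[-0.15,-0.6,0],[0,0,-0.5]],[1,[-0.15,-0.6,0],[0,0,-0.5]],[1,[-0.1,-0.5,0],[0,0,-0.5]],[1,[0,-0.2,0],[0,0,-0.2]],[1,[0,0,0],[0,0,0]]]}}

```text
t: 16.92
position: [0.5276, -0.2204, 0.2349]
eef_rot: [-0.469, -0.529, -0.468, 0.53]
contact_force: [0.9, 0.5, -0.9]
opening: 0.0111
```

```bash
python3 - <<'E'
from h import *
st()
im=camera("side")[:,:,::-1];cv2.imwrite("pics/side12.png",im);crop(im,270,140,380,260,6,"pics/s12.png")
im=camera("top")[:,:,::-1];cv2.imwrite("pics/top12.png",im)
E
```

```text
t 16.93 pos [ 527.6 -220.4  234.9] jawyaw -6.98 xaxis [ 0.001 -0.001 -1.   ] F [ 0.9  0.5 -0.9] op 11.1 q [-0.4   0.14  0.24  1.67 -0.    1.3 ]
```

View pics/s12.png

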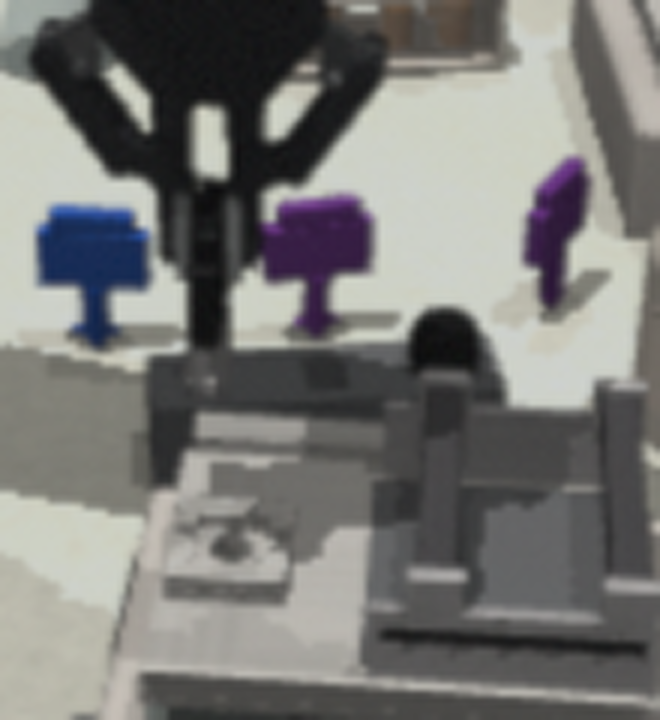

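View pics/top12.png

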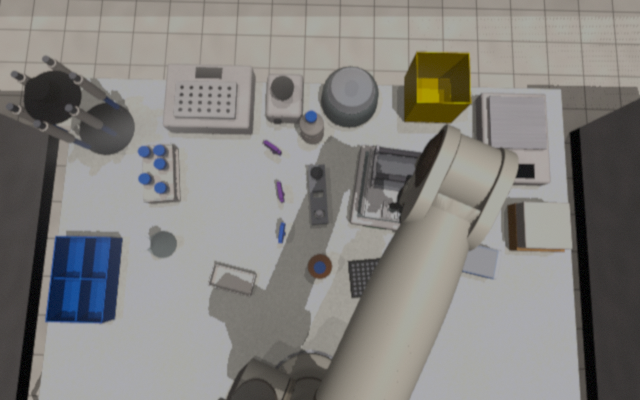

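```bash
python3 - <<'E'
from h import *
im=cv2.imread("pics/side12.png");crop(im,290,165,325,240,9,"pics/s12b.png")
x,y,z=.5276,-.2204,.2349-.0131
a=np.radians(83)
for n,d,h in (("tip",0,-.043),("near wing bottom",-.030,-.003),("far wing bottom",.03,-.003),("near wing step",-.03,.031),("key near",-.013,-.034)):
    p=proj("side",(x+d*np.cos(a),y+d*np.sin(a),z+h));print(n,p.round(1),((p-[290,165]+.5)*9-.5).round(0))
E
```

```text
tip [304.9 205.1] [138. 365.]
near wing bottom [303.1 197.6] [122. 298.]
far wing bottom [306.3 183.8] [150. 174.]
near wing step [302.9 184.5] [120. 179.]
key near [304.2 205. ] [132. 364.]
```

View pics/s12b.png

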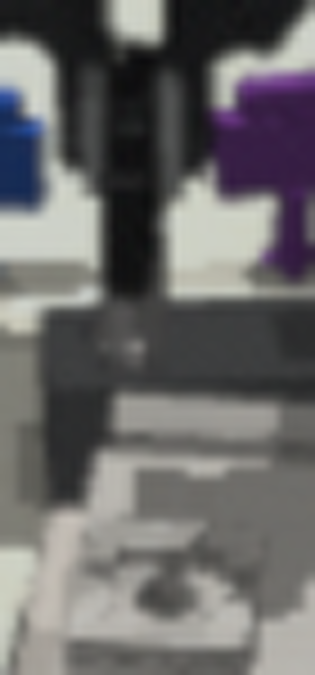

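{"op": "move_arm", "data": {"increments": [[1,[0.12,0,-0.3],[0,0,0.09]],[1,[0,0,-0.5],[0,0,0]],[1,[0,0,-0.3],[0,0,0]],[1,[0,0,0],[0,0,0]]]}}

```text
t: 17.52
position: [0.5353, -0.2166, 0.1759]
eef_rot: [-0.473, -0.526, -0.472, 0.526]
contact_force: [0.3, -0.2, -0.0]
opening: 0.0111
```

```bash
python3 - <<'E'
from h import *
st()
im=camera("side")[:,:,::-1];cv2.imwrite("pics/side13.png",im);crop(im,285,180,340,245,10,"pics/s13.png")
E
```

```text
t 17.52 pos [ 535.3 -216.6  175.9] jawyaw -6.14 xaxis [ 0. -0. -1.] F [ 0.3 -0.2 -0. ] op 11.1 q [-0.38  0.14  0.13  1.56 -0.    1.29]
```

View pics/s13.png

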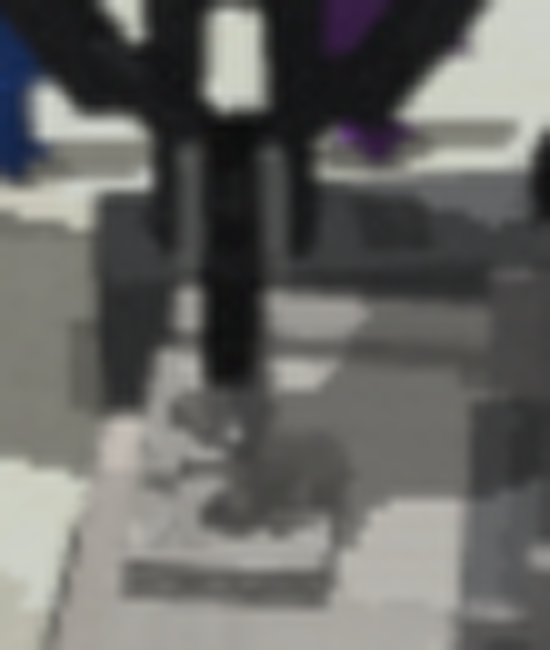

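{"op": "move_arm", "data": {"increments": [[1,[-0.03,-0.07,-0.1],[0,0,-0.09]],[1,[0,0,-0.1],[0,0,0]],[1,[0,0,0],[0,0,0]]]}}

```text
t: 17.95
position: [0.5346, -0.2207, 0.1678]
eef_rot: [0.472, 0.528, 0.469, -0.527]
contact_force: [0.0, -0.5, -0.1]
opening: 0.0109
```

```bash
python3 - <<'E'
from h import *
st()
im=camera("side")[:,:,::-1];cv2.imwrite("pics/side14.png",im);crop(im,285,190,340,245,10,"pics/s14.png")
E
```

```text
t 17.95 pos [ 534.6 -220.7  167.8] jawyaw -6.58 xaxis [ 0.004 -0.002 -1.   ] F [ 0.  -0.5 -0.1] op 10.9 q [-0.39  0.14  0.11  1.54 -0.    1.29]
```

View pics/s14.png

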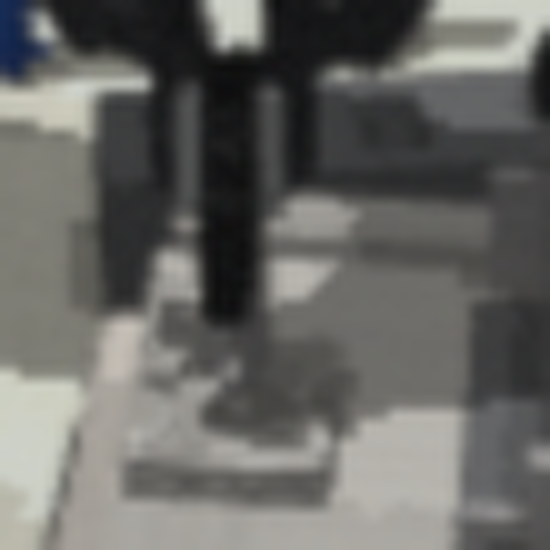

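{"op": "move_arm", "data": {"increments": [[1,[-0.01,0.01,-0.12],[0,0,0]],[1,[0,0,-0.12],[0,0,0]],[1,[0,0,0],[0,0,0]]]}}

```text
t: 18.38
position: [0.5342, -0.2202, 0.1554]
eef_rot: [0.472, 0.529, 0.469, -0.527]
contact_force: [0.5, -0.3, -2.0]
opening: 0.0111
```

```bash
python3 - <<'E'
from h import *
st()
E
```

```text
t 18.38 pos [ 534.2 -220.2  155.4] jawyaw -6.58 xaxis [ 0.004 -0.002 -1.   ] F [ 0.5 -0.3 -2. ] op 11.1 q [-0.39  0.13  0.08  1.51 -0.    1.29]
```

{"op": "move_arm", "data": {"increments": [[1,[0,0,-0.1],[0,0,0]],[1,[0,0,-0.1],[0,0,0]],[1,[0,0,0],[0,0,0]]]}}

```text
t: 18.75
position: [0.5342, -0.2202, 0.1446]
eef_rot: [0.472, 0.528, 0.469, -0.527]
contact_force: [-0.2, -0.0, -1.2]
opening: 0.0109
```

```bash
python3 - <<'E'
from h import *
st()
E
```

```text
t 18.75 pos [ 534.2 -220.2  144.6] jawyaw -6.58 xaxis [ 0.004 -0.002 -1.   ] F [-0.2 -0.  -1.2] op 10.9 q [-0.39  0.13  0.06  1.49 -0.    1.29]
```

{"op": "move_arm", "data": {"increments": [[1,[0,0,-0.1],[0,0,0]],[1,[0,0,-0.1],[0,0,0]],[1,[0,0,0],[0,0,0]]]}}

```text
t: 19.12
position: [0.5337, -0.2195, 0.134]
eef_rot: [0.471, 0.529, 0.47, -0.527]
contact_force: [-0.6, 0.4, -2.9]
opening: 0.0112
```

```bash
python3 - <<'E'
from h import *
st()
E
```

```text
t 19.12 pos [ 533.7 -219.5  134. ] jawyaw -6.56 xaxis [ 0.003 -0.001 -1.   ] F [-0.6  0.4 -2.9] op 11.2 q [-0.39  0.13  0.04  1.47  0.    1.29]
```

{"op": "move_arm", "data": {"increments": [[1,[0,0,-0.08],[0,0,0]],[1,[0,0,-0.08],[0,0,0]],[1,[0,0,-0.02],[0,0,0]],[1,[0,0,0],[0,0,0]]]}}

```text
t: 19.62
position: [0.5338, -0.2195, 0.125]
eef_rot: [0.472, 0.529, 0.469, -0.527]
contact_force: [-1.9, 1.5, 0.2]
opening: 0.0114
```

```bash
python3 - <<'E'
from h import *
st()
im=camera("side")[:,:,::-1];cv2.imwrite("pics/side15.png",im);crop(im,285,190,340,245,10,"pics/s15.png")
E
```

```text
t 19.62 pos [ 533.8 -219.5  125. ] jawyaw -6.56 xaxis [ 0.004 -0.001 -1.   ] F [-1.9  1.5  0.2] op 11.4 q [-0.39  0.13  0.02  1.45  0.    1.29]
```

View pics/s15.png

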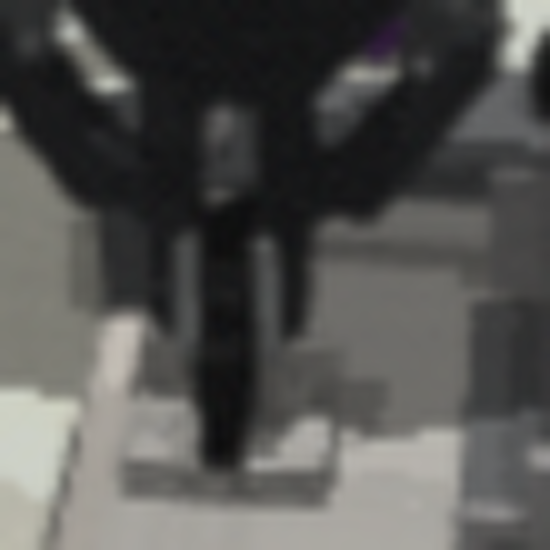

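{"op": "move_arm", "data": {"increments": [[1,[0,0,0],[0,0,0.5]],[1,[0,0,0],[0,0,0.9]],[1,[0,0,0],[0,0,0.9]],[1,[0,0,0],[0,0,0.9]],[1,[0,0,0],[0,0,0.9]],[1,[0,0,0],[0,0,0.5]],[1,[0,0,0],[0,0,0]]]}}

```text
t: 20.55
position: [0.5332, -0.2199, 0.125]
eef_rot: [0.562, 0.43, 0.561, -0.429]
contact_force: [-1.5, 2.5, 0.4]
opening: 0.0113
```

```bash
python3 - <<'E'
from h import *
st()
E
```

```text
t 20.55 pos [ 533.2 -219.9  125. ] jawyaw 15.14 xaxis [ 0.003 -0.    -1.   ] F [-1.5  2.5  0.4] op 11.3 q [-0.39  0.13  0.02  1.46  0.    0.91]
```

{"op": "move_arm", "data": {"increments": [[1,[0,0,0],[0,0,0.5]],[1,[0,0,0],[0,0,1]],[1,[0,0,0],[0,0,1]],[1,[0,0,0],[0,0,1]],[1,[0,0,0],[0,0,1]],[1,[0,0,0],[0,0,1]],[1,[0,0,0],[0,0,1]],[1,[0,0,0],[0,0,1]],[1,[0,0,0],[0,0,1]],[1,[0,0,0],[0,0,1]],[1,[0,0,0],[0,0,1]],[1,[0,0,0],[0,0,1]],[1,[0,0,0],[0,0,1]],[1,[0,0,0],[0,0,1]],[1,[0,0,0],[0,0,0.7]],[1,[0,0,0],[0,0,0]]]}}

```text
t: 22.55
position: [0.5331, -0.2204, 0.1247]
eef_rot: [0.705, 0.054, 0.705, -0.053]
contact_force: [-1.8, 1.5, 0.8]
opening: 0.011
```

```bash
python3 - <<'E'
from h import *
st()
im=camera("side")[:,:,::-1];cv2.imwrite("pics/side16.png",im);crop(im,285,190,340,245,10,"pics/s16.png")
E
```

```text
t 22.55 pos [ 533.1 -220.4  124.7] jawyaw 81.26 xaxis [ 0.001  0.002 -1.   ] F [-1.8  1.5  0.8] op 11.0 q [-0.39  0.14  0.02  1.46  0.   -0.24]
```

View pics/s16.png

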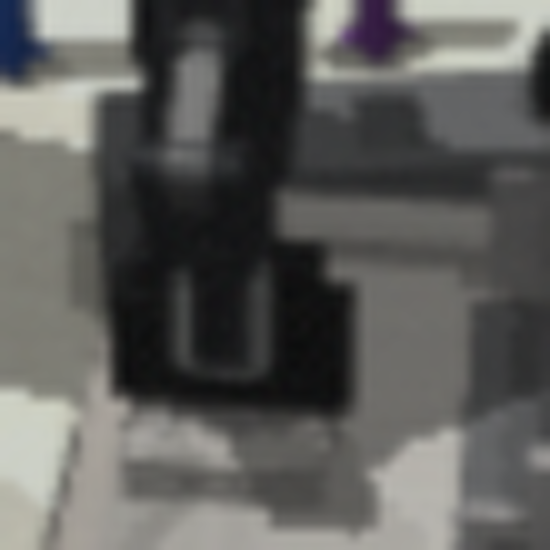

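{"op": "move_arm", "data": {"increments": [[1,[0,0,0],[0,0,0.45]],[1,[0,0,-0.04],[0,0,0]],[1,[0,0,-0.05],[0,0,0]],[1,[0,0,-0.05],[0,0,0]],[1,[0,0,0],[0,0,0]]]}}

```text
t: 23.22
position: [0.5331, -0.2204, 0.119]
eef_rot: [0.707, 0.042, 0.705, -0.041]
contact_force: [-1.3, 2.2, -1.8]
opening: 0.0113
```

```bash
python3 - <<'E'
from h import *
st()
E
```

```text
t 23.23 pos [ 533.1 -220.4  119. ] jawyaw 83.27 xaxis [ 0.002  0.001 -1.   ] F [-1.3  2.2 -1.8] op 11.3 q [-0.39  0.14  0.01  1.45  0.   -0.28]
```

It went down 6 mm with no resistance, so it is in the notch. I'll release and retreat upward.

{"op": "move_arm", "data": {"increments": [[0.6,[0,0,0],[0,0,0]],[0.6,[0,0,0],[0,0,0]],[0.6,[0,0,0],[0,0,0]],[0.6,[0,0,0.3],[0,0,0]],[0.6,[0,0,0.5],[0,0,0]],[0.6,[0,0,0.8],[0,0,0]],[0.6,[0,0,0.8],[0,0,0]],[0.6,[0,0.5,0],[0,0,0]],[0.6,[0,0.8,0],[0,0,0]],[0.6,[0,0.8,0],[0,0,0]],[0.6,[0,0.8,0],[0,0,0]],[0.6,[0,0.8,0],[0,0,0]],[0.6,[0,0.5,0],[0,0,0]],[0.6,[0,0,0],[0,0,0]]]}}

```text
t: 24.98
position: [0.5335, -0.0057, 0.2544]
eef_rot: [0.711, 0.042, 0.701, -0.043]
contact_force: [-0.5, -1.3, -0.2]
opening: 0.0339
```

```bash
python3 - <<'E'
from h import *
st()
im=camera("side")[:,:,::-1];cv2.imwrite("pics/side17.png",im);crop(im,280,160,390,280,6,"pics/s17.png")
im=camera("top")[:,:,::-1];cv2.imwrite("pics/top17.png",im);crop(im,350,140,430,235,6,"pics/t17.png")
x,y,z=.5335,-.220,.092+.014;a=np.radians(-6.6)
for n,c in (("side",(280,160)),("top",(350,140))):
  for d,h in ((-.03,-.003),(.03,-.003),(-.023,.043),(.023,.043)):
    p=proj(n,(x+d*np.cos(a),y+d*np.sin(a),z+h));print(n,d,h,((p-c+.5)*6-.5).round(0))
E
```

```text
t 24.98 pos [533.5  -5.7 254.4] jawyaw 83.12 xaxis [ 0.015 -0.003 -1.   ] F [-0.5 -1.3 -0.2] op 33.9 q [-0.01  0.04  0.17  1.69 -0.    0.11]
side -0.03 -0.003 [ 95. 422.]
side 0.03 -0.003 [241. 431.]
side -0.023 0.043 [110. 331.]
side 0.023 0.043 [225. 338.]
top -0.03 -0.003 [248. 484.]
top 0.03 -0.003 [263. 357.]
top -0.023 0.043 [267. 460.]
top 0.023 0.043 [279. 359.]
```

View pics/s17.png

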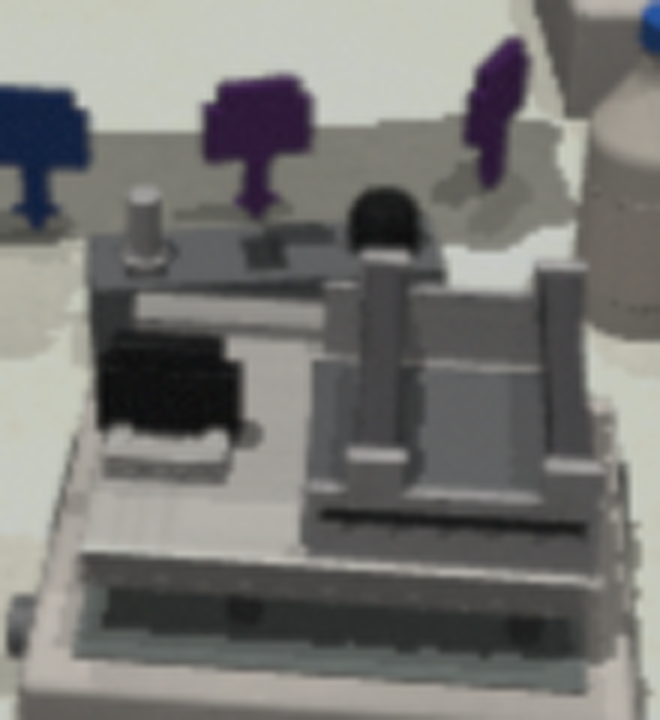

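View pics/t17.png

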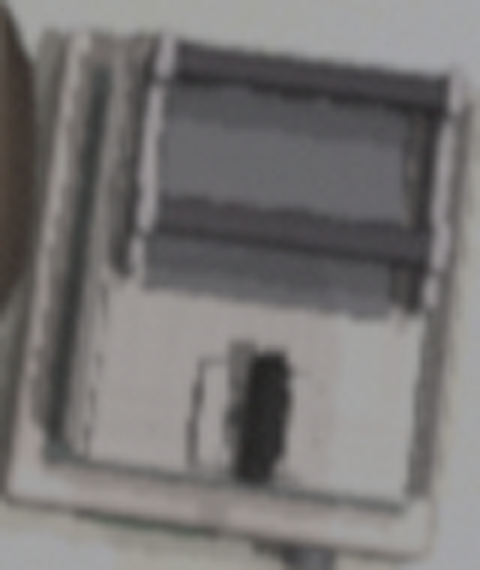

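View pics/top17.png

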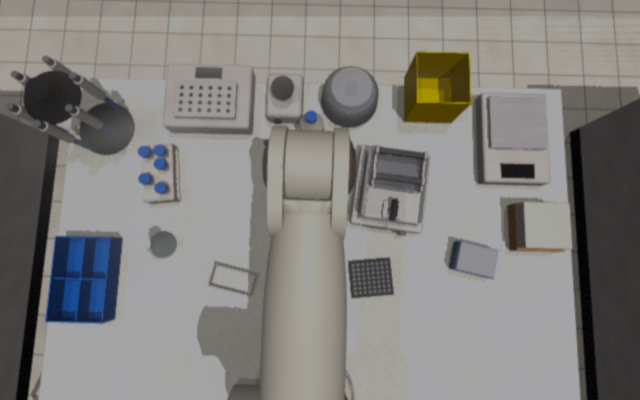

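The side view shows the wing along x, with its lower edge hidden behind the near crown block. Its corners match the predictions for the dropped-in height: (97,422) against (95,422), and the right end at (241,431). The top view agrees, and the knob, stud and look-alikes are untouched.

```bash
python3 -c "
from workcell import *
print(hand_in())"
```

```text
the job is handed in; nothing more can be done
None
```

I fitted the platform on the drive plate, locked the black wing pin in the notch, and handed the job in at about 25 s. `hand_in()` reports no verdict.

- **Platform:** I gripped it by the middle bar and set it between the guides. In the top view its keyhole is within about 1 mm of the drive plate's. The side view disagreed by about 3 mm in y, probably because the boss and shadow there are hard to read. The pin then passed both keyholes with no more than 3 N.
- **Pin:** The wing rested on the crown at the expected height, with the pin centre about 20 mm above the drive hole. I turned it 90°, and it went down 5.7 mm into the notch without resistance, to about 14 mm above by tool height.
- **Last pictures:** The wing lies along the notch, and its corners match the predicted locked position within a pixel or two. The knob, stud, look-alike pins and other items in view had not moved. The arm hid part of the bench (amber bottle, most of the jug) in the last top picture. The gripper stood clear above the block.

The one uncertain measurement was the pin's heading in the block: estimates ran from 101° to 106°. The jaws lined the wing up when they closed.

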